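# Prop the drained water bath open to dry

### The arm

A 6-joint arm with a two-finger parallel gripper is mounted at the origin on a cart in front of the work surface, level with it; the furniture and walls round the work are solid. World frame = base frame: x ahead of the robot, y to its left, z up, the work surface at z = 0. Lengths are in m, angles in rad, forces in N, time in s.
With the tool pointing down it reaches from about 0.425 to 0.95 m from the base axis. Payload 3.5 kg.
Tool frame: the origin (TCP) lies at the very end of the fingers, on their centre line; the grasp point (between the pads) lies 19 mm behind it; z points along the fingers, y is the line along which they close (so a half turn about z gives the same grasp; the last joint's range is limited). The gripper opens to 85 mm and grips with 20 to 120 N. Pads are 22 mm wide; open, the fingers measure 114 mm over their backs; the gripper's body (76 mm by 85 mm) begins 54 mm behind the grasp point. The pads swing forward as they close: fully open they stand 13 mm farther back than shut.
Start: joints at [-1.472, 0.286, 1.577, -0, 1.279, -0.15], TCP at [0.166, -0.654, 0.231] pointing down, gripper open.
Joint ranges: [-2.77, 2.77], [-0.9, 2.22], [0.21, 2.48], [-1.53, 4.67], [0.24, 2.81], [-2.84, 2.84]. Speed limits (rad/s): [2.79, 2.79, 3.14, 3.14, 3.14, 3.14].

### API

Orientations are given as a unit quaternion [x, y, z, w].
In Python, from plant import ctrl, optics, sign_off gives the robot as it stands.
- The arm moves only by the shell command python3 -m creep 'ROWS' [FORCE]. ROWS is JSON, a list of rows, each an object of numbers: "x", "y", "z": the shift along the tool's x, y, z in mm; "rx", "ry", "rz": the turn, a rotation vector about the tool's x, y, z in degrees; "grip": the opening, from 0 (shut) to 1 (fully open). In form: [{"x": .., "y": .., "z": .., "rx": .., "ry": .., "rz": .., "grip": ..}, ...]. A call has exactly 10 rows; each row shifts and turns the commanded pose from where the row before left it, along the tool's axes as they then stand; what a row does not reach is not made up. A row lasts 1/12 s, in which the tool goes at most 41.7 mm and 7.16 degrees, less where a joint would pass 70% of its speed; a pose out of reach is approached as far as the arm can. A call with a gripper value outside its range is refused whole. The fingers move at their own pace and stop on an object; FORCE is the grip in N (left out, the last holds). Time passes only in rows, so rows that do not move let the fingers close, or fill a call up. It gives the time, the measured TCP pose, the force, the opening and the grip force at its end, in the units of the state.
- ctrl.get_state(): the state, without advancing time (a new reading comes with each control period).
- optics.read_camera(name): name is "scene" or "side" or "wrist"; returns a dict with "color" (480x640x3 uint8, blue, green, red), "K" (3x3 intrinsics, pixels), "R" (3x3) and "t" (3): a world point X has camera coordinates R X + t. Camera axes: x right, y down, z forward; pixel columns grow to the right and rows downward; lengths in m; the calibration is good to about 2 mm. A picture is of the moment at which its call begins. There is no depth.
- sign_off(): hands the job in; it is judged then, once.
The state is a dict: "time": time; "qpos": joint angles; "dq": joint speeds; "joint_efforts": joint torques, N m; "eef_pos": TCP position; "tcp_rot": TCP orientation; "contact_force": force on the tool from outside, world axes, zero at the start; "wrist_torque": the same for the moment, N m; "opening": opening from 0.0 (shut) to 1.0 (fully open); "finger_force": force on a finger pad.
Only numpy, scipy, OpenCV 4.12 (cv2) and the standard library are available. Lean on these libraries where they do the work, as an engineer would, in place of code of your own. Each camera call takes 0.05 s, during which the arm holds its last target. There are 200 camera calls.

### The job

The water bath has been drained and is to dry overnight with its lid half open, so that the drips still run back into the tank. Lift the lid by its black grip until it stands up by itself; then take the prop rod by its red sleeve, swing it up out of its clip and leave it leaning where the lid's catch will come down on it. Lower the lid gently, without letting it drop, until the rod's bent end is home in the slot of the catch and carries the lid; let go, and leave everything else on the bench where it is.

Things in the scene. Friction and masses are not known exactly. Their poses are not given: they have to be found in the camera images.
- bath: small white water bath with a steel top, fixed to the bench: 200 mm deep (x), 250 mm wide (y), steel deck 116 mm above the bench. Origin at bench height under it; front face at x = -95 mm, right side at y = -125 mm, +z up. The steel lid is hinged along the rear; the prop rod lies on the right-hand strip of the deck
- lid (a joint): angle of the lid (rad): 0 shut, growing as it opens, stop at 1.5. Hinge axis parallel to the bath's y. The lid weighs about 0.7 kg; its stiff hinge holds it by itself from about 1.3 up to the stop; below about 1.15 it falls if let go. Resting on the rod it stands at 0.87
- lid_grip (a point): centre of the black grip, a tongue on the middle of the lid's front edge, 30 mm wide along the hinge direction, 16 mm thick, sticking out 45 mm; 198 mm from the hinge line and 15 mm above the lid's underside. Moves with the lid. Can be pinched across its 30 mm width at any lid angle
- lid_hinge (a point): point on the lid's hinge line (122 mm above the bench) at the lid's mid-width: centre of the arc that the grip runs on. Its y axis is the hinge line; its x axis points from grip to hinge, along the lid
- catch_seat (a point): where the centre of the rod's bent end lies when home in the catch: a brass-coloured plate 54 mm wide at the lid's right edge, 128 mm from the hinge line. Its slot opens at the lid's underside, 34 mm wide, narrowing within 12 mm to 12 mm; the seat lies 16 mm above the underside plane. Moves with the lid. The seat comes to the rod's tip with the lid at 0.87
- prop_rod (a joint): angle of the prop rod (rad): 0 lying level in its clip, pointing to the rear; it grows as the free end swings up and forward, limit 1.75. Pivot axis parallel to the lid's hinge. The pivot is stiff enough for the rod to stay where it is left; a soft spring clip holds it at 0 (about 2 N at the sleeve). Home in the catch it stands at 0.87; left between about 0.78 and 0.95 it is guided in by the flared slot
- rod_pivot (a point): the rod's pivot, near the front end of the right-hand deck strip, 24 mm above the deck; its x axis points along the rod to the free end
- rod_grip (a point): middle of the rod's red sleeve (42 mm long, 13 mm thick), on the rod's axis 66 mm from the pivot. Moves with the rod. Lying, it is 24 mm above the deck, 28 mm from the clip and 53 mm from the pivot bracket, and with the lid up nothing stands beside it
- rod_tip (a point): middle of the rod's bent end (8 mm thick, bent 90 degrees towards the lid, 22 mm long), 119 mm from the pivot. Moves with the rod
- buffer_bottle: clear glass reagent bottle with a blue cap, 56 mm wide, 106 mm tall, standing right of the water bath, towards the back; origin under its centre
- amber_bottle: brown glass bottle with a black cap, 60 mm wide, 120 mm tall, near the clear bottle, right of the water bath; origin under its centre
- wash_bottle: white squeeze bottle with a red cap and bent spout, 65 mm wide, 204 mm tall, behind the water bath; origin under its centre
- beaker: small glass beaker, 50 mm wide, 68 mm tall, right of the water bath behind the blue mixer; origin under its centre
- timer: flat white bench timer 58 x 66 x 18 mm, lying left of the water bath; origin under its centre
- petri_a: round dish 62 mm wide, 16 mm high, right of the blue mixer; origin under its centre
- lab_notebook: white notebook 210 x 150 x 11 mm lying left of the water bath; origin under its centre
- red_pen: red felt pen 138 mm long lying on the notebook; origin under its centre

How it is judged:
By the outcome, as a careful person would: the job done as asked, in the order asked, and still so for the second after the job is handed in, with the robot touching nothing.
It also fails if it takes over 61 s, if anything falls off the work surface, if the arm or the gripper's body presses on something with over 40 N, if the wrist force passes 120 N, or if a joint passes its speed limit or range.

## Working session

There is one attempt and no reset: what is moved stays moved. The work goes in short steps, Python scripts to look and compute and a shell command to move; the robot and the scene stay as the last step left them, time stands still between calls to the robot, and variables do not carry over. Pictures are saved under pics/ and viewed, at most 10 in all, crops included, and the job is handed in when it is done.

```bash
ls; mkdir -p pics
python3 - <<'E'
from plant import ctrl, optics
import cv2,numpy as np,pickle
s=ctrl.get_state(); print({k:np.round(v,3).tolist() for k,v in s.items()})
d={}
for n in("scene","side","wrist"):
    c=optics.read_camera(n); d[n]=c; cv2.imwrite(f"pics/{n}0.png",c["color"])
    print(n,np.round(c["K"],1).tolist(),np.round(c["R"],4).tolist(),np.round(c["t"],4).tolist(),"pos",np.round(-c["R"].T@c["t"],3))
pickle.dump(d,open("cams0.pkl","wb"))
E
```

```text
pics
{'time': 0.0, 'qpos': [-1.472, 0.287, 1.578, -0.0, 1.279, -0.15], 'dq': [-0.001, 0.002, 0.0, -0.001, -0.001, 0.0], 'joint_efforts': [-0.001, -40.599, -29.262, -0.0, 0.006, -0.0], 'eef_pos': [0.166, -0.654, 0.23], 'tcp_rot': [0.992, 0.124, 0.0, -0.001], 'contact_force': [-0.498, -0.43, 0.371], 'wrist_torque': [0.003, 0.027, 0.033], 'finger_force': 0.0, 'opening': 0.998}
scene [[528.1, 0.0, 321.4], [0.0, 528.1, 237.5], [0.0, 0.0, 1.0]] [[-0.5215, -0.8531, 0.0157], [-0.5233, 0.3053, -0.7956], [0.6739, -0.4231, -0.6057]] [0.4602, 0.3469, 1.2951] pos [-0.451  0.835  1.053]
side [[489.7, 0.0, 312.4], [0.0, 489.7, 238.4], [0.0, 0.0, 1.0]] [[0.9997, 0.0219, 0.0138], [0.0223, -0.4594, -0.888], [-0.0131, 0.888, -0.4597]] [-0.569, 0.1902, 1.4024] pos [ 0.583 -1.145  0.821]
wrist [[424.3, 0.0, 314.8], [0.0, 424.3, 245.1], [0.0, 0.0, 1.0]] [[0.2468, -0.9691, -0.0023], [-0.923, -0.2358, 0.3042], [-0.2953, -0.0729, -0.9526]] [-0.6736, -0.039, 0.3813] pos [ 0.243 -0.634  0.374]
```

View pics/scene0.png

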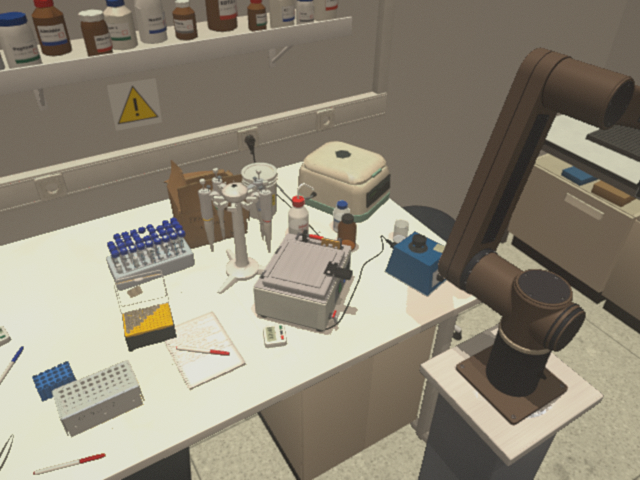

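View pics/side0.png

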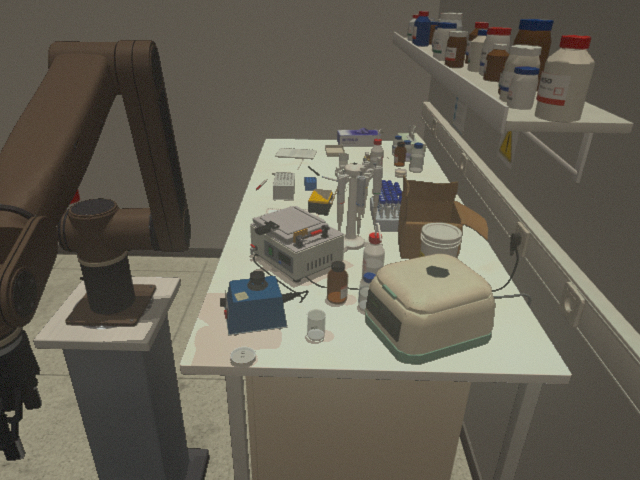

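The scene view shows the bath near (305,280) with the black grip near (340,270). In the side view the bath is near (297,243), with the rod and its red sleeve at about (300,235). I'll zoom in on both.

Run:
```python
import cv2,numpy as np,pickle
d=pickle.load(open("cams0.pkl","rb"))
a=d["scene"]["color"][225:335,245:365]; b=d["side"]["color"][195:285,240:355]
a=cv2.resize(a,(400*1,int(110*400/120)),interpolation=cv2.INTER_CUBIC)
b=cv2.resize(b,None,fx=6.9,fy=6.9,interpolation=cv2.INTER_CUBIC)
b=b[:600,:800]; cv2.imwrite("pics/sidec.png",b)
a=cv2.resize(d["scene"]["color"][225:335,245:365],None,fx=5.4,fy=5.4,interpolation=cv2.INTER_CUBIC)
cv2.imwrite("pics/scenec.png",a)
```

```text
(no output)
```

View pics/sidec.png

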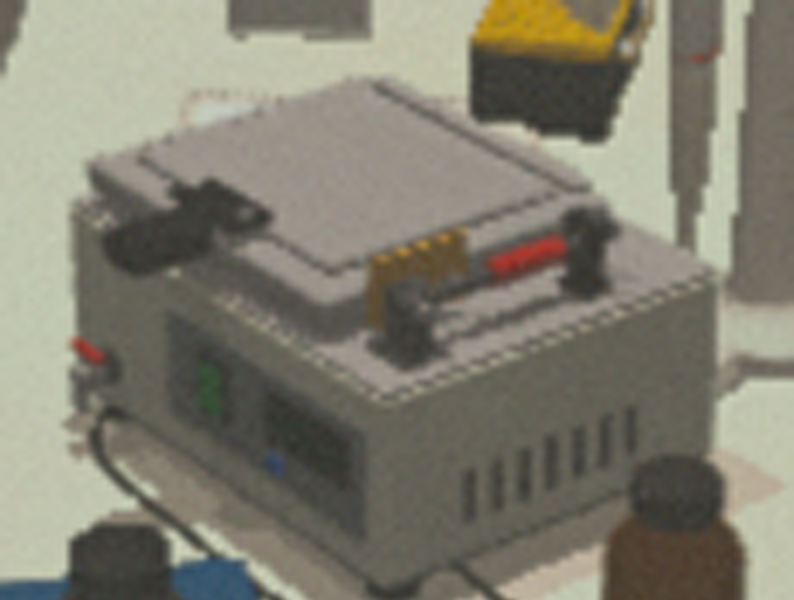

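View pics/scenec.png

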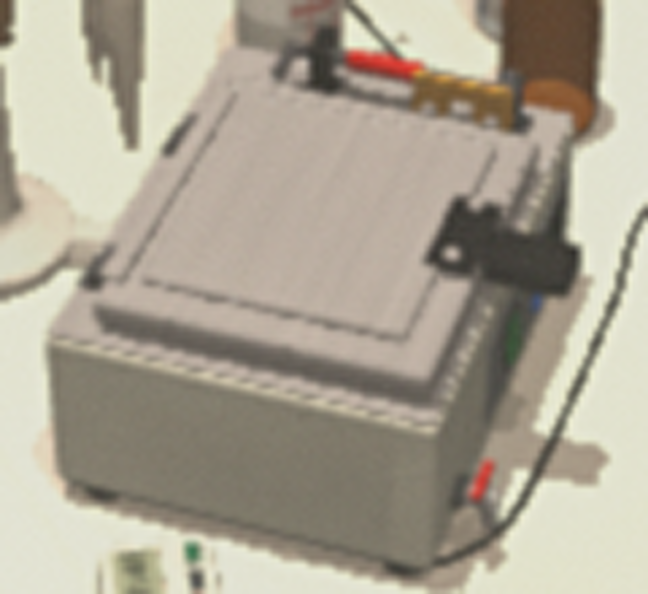

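The side crop shows deck corners at about (296,253) front-right, (344,235) rear-right and (251,225) front-left. In the scene crop they are about (326,305) front-left, (254,288) rear-left, (351,247) front-right and (288,234) rear-right. The red sleeve, brass catch and black grip are visible in both. Next I'll cast rays.

```bash
cat > h.py <<'E'
import numpy as np,cv2
def ray(c,p):
    d=c["R"].T@np.linalg.solve(c["K"],[p[0],p[1],1.]); return -c["R"].T@c["t"],d/np.linalg.norm(d)
def onz(c,p,z):
    o,d=ray(c,p); return o+d*(z-o[2])/d[2]
def tri(*cp):
    A=np.zeros((3,3));b=np.zeros(3)
    for c,p in cp:
        o,d=ray(c,p);M=np.eye(3)-np.outer(d,d);A+=M;b+=M@o
    X=np.linalg.solve(A,b); return X,[float(np.linalg.norm((np.eye(3)-np.outer(d,d))@(X-o))) for o,d in [ray(c,p) for c,p in cp]]
def proj(c,X):
    q=c["K"]@(c["R"]@X+c["t"]); return q[:2]/q[2]
def blobs(c,m,roi,amin=8):
    x0,x1,y0,y1=roi; z=np.zeros(m.shape,np.uint8); z[y0:y1,x0:x1]=m[y0:y1,x0:x1]
    n,l,s,ce=cv2.connectedComponentsWithStats(z); return [(s[i].tolist(),ce[i]) for i in range(1,n) if s[i,4]>=amin]
def red(c):
    b,g,r=[c["color"][...,i].astype(int) for i in range(3)]; return ((r>g+60)&(r>b+60)).astype(np.uint8)
def brass(c):
    b,g,r=[c["color"][...,i].astype(int) for i in range(3)]; return ((r>b+45)&(g>b+20)&(r<g+60)).astype(np.uint8)
def black(c,t=60): return (c["color"].max(2)<t).astype(np.uint8)
E
python3 - <<'E'
from h import *; import pickle
np.set_printoptions(precision=4,suppress=True)
d=pickle.load(open("cams0.pkl","rb")); S,D=d["scene"],d["side"]
# bath-frame corners (x,y)
C=[(S,(325.6,304.6),(-.1,.125)),(S,(254.3,288),(.1,.125)),(S,(350.9,247.2),(-.1,-.125)),(S,(288.5,234.3),(.1,-.125)),(D,(295.8,253),(-.1,-.125)),(D,(343.6,234.9),(.1,-.125)),(D,(250.9,224.7),(-.1,.125))]
W=np.array([onz(c,p,.116)[:2] for c,p,_ in C]); B=np.array([[x+.005,y] for _,_,(x,y) in C])
mb,mw=B.mean(0),W.mean(0); U,_,Vt=np.linalg.svd((B-mb).T@(W-mw)); R=Vt.T@np.diag([1,np.linalg.det(Vt.T@U.T)])@U.T; t=mw-R@mb
yaw=np.arctan2(R[1,0],R[0,0]); print("bath",t,"yaw deg",np.degrees(yaw)); print(W); print("resid",W-(B@R.T+t))
for n,c,r in(("S",S,(290,345,228,250)),("D",D,(295,335,218,245))):
    print(n,"red",blobs(c,red(c),r),"brass",blobs(c,brass(c),r if n=="S" else (285,312,222,250)))
print("black",blobs(S,black(S),(320,360,255,285)),blobs(D,black(D,55),(250,285,218,238)))
E
```

```text
bath [0.5014 0.2795] yaw deg 40.89570189476732
[[0.3488 0.3161]
 [0.4946 0.4435]
 [0.5097 0.131 ]
 [0.6536 0.2558]
 [0.5159 0.1209]
 [0.6617 0.2463]
 [0.358  0.3057]]
resid [[ 0.001   0.0043]
 [-0.0043  0.0007]
 [-0.0017  0.0082]
 [-0.0089  0.0021]
 [ 0.0045 -0.0019]
 [-0.0009 -0.0074]
 [ 0.0103 -0.0061]]
S red [([309, 234, 14, 6, 47], array([315.5957, 236.3404]))] brass [([321, 236, 19, 13, 110], array([330.4818, 242.0818])), ([342, 239, 3, 6, 15], array([343.1333, 241.6667]))]
D red [([311, 230, 11, 5, 26], array([316.0385, 231.5769]))] brass [([294, 228, 14, 6, 22], array([300.2727, 230.5909]))]
black [] []
```

Bath at about (0.501, 0.280) with yaw about 40.9°. The scene and side rays differ by about 1 cm because of the deck lip, and the mean roughly cancels that. I'll move to a hover above the grip with the tool aligned to the bath, then refine with the wrist camera.

```bash
python3 -m creep '[{"z":-30,"rz":-6.67},{"z":-30,"rz":-6.67},{"z":-30,"rz":-6.67},{"z":-30,"rz":-6.67},{"x":40},{"x":40},{"x":40},{"x":40},{"x":40},{"x":40}]'
python3 -m creep '[{"x":40},{"x":40},{"x":40},{"x":40},{"x":30,"y":-25},{"x":30,"y":-25},{"x":30,"y":-25},{"x":30,"y":-25},{"x":30,"y":-25},{"x":30,"y":-25}]'
python3 -m creep '[{"x":30,"y":-25},{"x":30,"y":-25},{"x":30,"y":-25},{"x":30,"y":-25},{"x":8,"y":-38},{"x":8,"y":-38},{"x":8,"y":-38},{"x":8,"y":-38},{"x":8,"y":-38},{"x":8,"y":-38}]'
python3 - <<'E'
from plant import ctrl, optics
import cv2,numpy as np,pickle
from h import *
s=ctrl.get_state(); print({k:np.round(v,3).tolist() for k,v in s.items()})
d=pickle.load(open("cams0.pkl","rb"))
w=optics.read_camera("wrist"); d["w1"]=w; pickle.dump(d,open("cams0.pkl","wb")); cv2.imwrite("pics/w1.png",w["color"])
print("cam",-w["R"].T@w["t"]); print(tri((d["scene"],(315.6,236.3)),(d["side"],(316.0,231.6))))
for n,m in(("red",red(w)),("brass",brass(w))): print(n,[(b,c.round(1),onz(w,c,.14).round(4)) for b,c in blobs(w,m,(0,640,0,480),60)])
E
```

```text
{'time': 0.15, 'qpos': [-1.472, 0.287, 1.578, 0.0, 1.279, -0.15], 'dq': [0.001, -0.001, -0.006, 0.0, 0.001, -0.0], 'joint_efforts': [0.0, -40.66, -29.314, -0.0, 0.004, -0.0], 'eef_pos': [0.166, -0.654, 0.23], 'tcp_rot': [0.992, 0.124, 0.0, -0.001], 'contact_force': [0.361, 0.166, 0.564], 'wrist_torque': [-0.006, 0.034, -0.022], 'finger_force': 0.0, 'opening': 0.998}
cam [ 0.24288471 -0.63422154  0.37373692]
(array([0.5739346 , 0.21066453, 0.1434585 ]), [8.821639972099233e-05, 8.821639972090135e-05])
red []
brass []$[0]: bad value
$[0]: bad value
$[0]: bad value
```

View pics/w1.png

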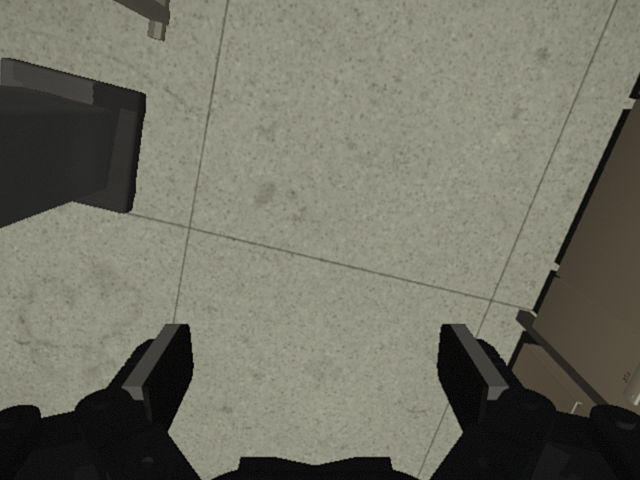

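The picture shows only the floor: the arm did not move, because rows need all seven fields. The sleeve triangulates to (0.574, 0.211, 0.143), consistent with its expected 0.140 height. I'll resend with full rows.

```bash
python3 -m creep '[{"x":0,"y":0,"z":-30,"rx":0,"ry":0,"rz":-6.67,"grip":1},{"x":0,"y":0,"z":-30,"rx":0,"ry":0,"rz":-6.67,"grip":1},{"x":0,"y":0,"z":-30,"rx":0,"ry":0,"rz":-6.67,"grip":1},{"x":0,"y":0,"z":-30,"rx":0,"ry":0,"rz":-6.67,"grip":1},{"x":40,"y":0,"z":0,"rx":0,"ry":0,"rz":0,"grip":1},{"x":40,"y":0,"z":0,"rx":0,"ry":0,"rz":0,"grip":1},{"x":40,"y":0,"z":0,"rx":0,"ry":0,"rz":0,"grip":1},{"x":40,"y":0,"z":0,"rx":0,"ry":0,"rz":0,"grip":1},{"x":40,"y":0,"z":0,"rx":0,"ry":0,"rz":0,"grip":1},{"x":40,"y":0,"z":0,"rx":0,"ry":0,"rz":0,"grip":1}]' && python3 -m creep '[{"x":40,"y":0,"z":0,"rx":0,"ry":0,"rz":0,"grip":1},{"x":40,"y":0,"z":0,"rx":0,"ry":0,"rz":0,"grip":1},{"x":40,"y":0,"z":0,"rx":0,"ry":0,"rz":0,"grip":1},{"x":40,"y":0,"z":0,"rx":0,"ry":0,"rz":0,"grip":1},{"x":30,"y":-25,"z":0,"rx":0,"ry":0,"rz":0,"grip":1},{"x":30,"y":-25,"z":0,"rx":0,"ry":0,"rz":0,"grip":1},{"x":30,"y":-25,"z":0,"rx":0,"ry":0,"rz":0,"grip":1},{"x":30,"y":-25,"z":0,"rx":0,"ry":0,"rz":0,"grip":1},{"x":30,"y":-25,"z":0,"rx":0,"ry":0,"rz":0,"grip":1},{"x":30,"y":-25,"z":0,"rx":0,"ry":0,"rz":0,"grip":1}]'
```

```text
time: 1.03
eef_pos: [0.3486, -0.4954, 0.3512]
tcp_rot: [0.937, 0.349, 0.0, -0.0]
contact_force: [0.9, 0.2, -0.3]
opening: 1.001
finger_force: 0.0
time: 1.87
eef_pos: [0.5059, -0.1589, 0.3511]
tcp_rot: [0.937, 0.35, 0.0, -0.0]
contact_force: [0.7, -0.6, 0.6]
opening: 0.998
finger_force: 0.0
```

```bash
python3 -m creep '[{"x":15,"y":-33,"z":0,"rx":0,"ry":0,"rz":0,"grip":1},{"x":15,"y":-33,"z":0,"rx":0,"ry":0,"rz":0,"grip":1},{"x":15,"y":-33,"z":0,"rx":0,"ry":0,"rz":0,"grip":1},{"x":15,"y":-33,"z":0,"rx":0,"ry":0,"rz":0,"grip":1},{"x":15,"y":-33,"z":0,"rx":0,"ry":0,"rz":0,"grip":1},{"x":15,"y":-33,"z":0,"rx":0,"ry":0,"rz":0,"grip":1},{"x":15,"y":-33,"z":0,"rx":0,"ry":0,"rz":0,"grip":0.8},{"x":15,"y":-33,"z":0,"rx":0,"ry":0,"rz":0,"grip":0.7},{"x":15,"y":-33,"z":0,"rx":0,"ry":0,"rz":0,"grip":0.7},{"x":15,"y":-33,"z":0,"rx":0,"ry":0,"rz":0,"grip":0.7}]'
python3 - <<'E'
from plant import ctrl, optics
import cv2,numpy as np,pickle
from h import *
w=optics.read_camera("wrist"); pickle.dump(w,open("w2.pkl","wb")); cv2.imwrite("pics/w2.png",w["color"])
print("cam",-w["R"].T@w["t"])
for n,m in(("red",red(w)),("brass",brass(w))): print(n,[(b,c.round(1),onz(w,c,.14).round(4)) for b,c in blobs(w,m,(0,640,0,480),60)])
E
```

```text
time: 2.7
eef_pos: [0.4022, 0.1882, 0.3514]
tcp_rot: [0.937, 0.35, 0.0, 0.0]
contact_force: [1.5, 0.2, -0.1]
opening: 0.697
finger_force: 0.0
cam [0.46205905 0.2399311  0.4949005 ]
red [([431, 0, 18, 45, 631], array([439.5,  21.8]), array([0.5712, 0.2102, 0.14  ])), ([126, 36, 12, 10, 72], array([131.3,  40.5]), array([0.4085, 0.3781, 0.14  ])), ([209, 153, 24, 6, 112], array([221.2, 155.9]), array([0.3843, 0.2742, 0.14  ]))]
brass [([405, 42, 17, 78, 659], array([414.5,  81.2]), array([0.5293, 0.1948, 0.14  ])), ([522, 56, 96, 66, 3530], array([559.7,  92.3]), array([0.5985, 0.1026, 0.14  ]))]
```

View pics/w2.png

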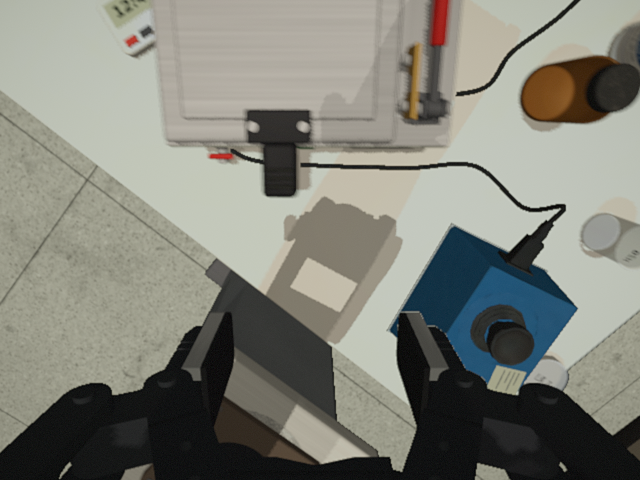

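The wrist view shows the bath squarely: tongue at columns 265–297, rows 145–196, rod and sleeve at columns 431–449, catch at (414,81) and pivot bracket at (432,107). Next I'll measure the tongue and the axis direction.

Run:
```python
from h import *; import pickle
np.set_printoptions(precision=4,suppress=True)
w=pickle.load(open("w2.pkl","rb")); d=pickle.load(open("cams0.pkl","rb"))
m=black(w,70); z=np.zeros_like(m); z[150:205,255:310]=m[150:205,255:310]
cs,_=cv2.findContours(z,0,2); c=max(cs,key=cv2.contourArea); print("tongue rect",cv2.boundingRect(c))
x,y,ww,hh=cv2.boundingRect(c)
row=lambda r:(np.where(z[r])[0].min(),np.where(z[r])[0].max()+1)
for r in(160,172,184): 
    a,b=row(r); A,B=onz(w,(a,r),.145),onz(w,(b,r),.145); print(r,a,b,A,B,np.linalg.norm(A-B),(A+B)/2)
print("tip",onz(w,(x+ww/2,y+hh),.145),onz(w,(x+ww/2,y+hh),.129))
# sleeve axis
ys,xs=np.where(red(w)[0:48,425:455]); xs=xs+425
k=np.polyfit(ys,xs,1); A,B=onz(w,(np.polyval(k,2),2),.1465),onz(w,(np.polyval(k,42),42),.1465)
print("sleeve dir deg",np.degrees(np.arctan2(*(A-B)[1::-1])),"front end",B,"front end@.14",onz(w,(np.polyval(k,45),45),.14))
# front deck edge and right deck edge by gray gradient
g=cv2.cvtColor(w["color"],cv2.COLOR_BGR2GRAY)
e=cv2.Canny(g,40,100); L=cv2.HoughLinesP(e,1,np.pi/720,40,minLineLength=60,maxLineGap=8)
for l in L[:,0]:
    if l[[1,3]].max()<165 and 140<l[[0,2]].min() and l[[0,2]].max()<475:
        A,B=onz(w,l[:2],.116),onz(w,l[2:],.116); print(l,A[:2],B[:2],np.degrees(np.arctan2(*(B-A)[1::-1])))
```

```text
tongue rect (255, 150, 41, 46)
160 255 296 [0.4008 0.251  0.145 ] [0.4227 0.2258 0.145 ] 0.033356841202047974 [0.4118 0.2384 0.145 ]
172 265 296 [0.3986 0.2387 0.145 ] [0.4153 0.2195 0.145 ] 0.025437130599484624 [0.4069 0.2291 0.145 ]
184 265 296 [0.3909 0.2325 0.145 ] [0.4077 0.2131 0.145 ] 0.025656638024271948 [0.3993 0.2228 0.145 ]
tip [0.3888 0.2196 0.145 ] [0.3855 0.2186 0.129 ]
sleeve dir deg 40.20128137545891 front end [0.5588 0.202  0.1465] front end@.14 [0.559  0.1999 0.14  ]
[342 146 419 146] [0.4549 0.2021] [0.499  0.1513] -49.047155207818726
[293 143 389 143] [0.4289 0.236 ] [0.4837 0.1729] -49.04694397135882
[309 120 374 120] [0.4526 0.238 ] [0.4891 0.1959] -49.045353441529706
[180 117 247 117] [0.3821 0.3229] [0.4197 0.2796] -49.04514968203084
[165 140 248 140] [0.3579 0.3216] [0.4052 0.2672] -49.046733618443824
[311 152 419 152] [0.4333 0.2191] [0.4953 0.1477] -49.04758035373406
[425   2 426  63] [0.5808 0.2271] [0.55   0.1946] -133.478829593256
[410 111 414  44] [0.5145 0.1778] [0.5536 0.2122] 41.27638515025236
```

Yaw is 40.95°. The tongue centre is at about (0.407, 0.229), and the sleeve-to-tongue spacing of about 115 mm agrees with the 117 mm that geometry requires. I'll descend on the grip and close.

```bash
python3 -m creep '[{"x":15,"y":-14,"z":20,"rx":0,"ry":0,"rz":0,"grip":0.7},{"x":15,"y":-14,"z":20,"rx":0,"ry":0,"rz":0,"grip":0.7},{"x":0,"y":0,"z":30,"rx":0,"ry":0,"rz":0,"grip":0.7},{"x":0,"y":0,"z":30,"rx":0,"ry":0,"rz":0,"grip":0.7},{"x":0,"y":0,"z":30,"rx":0,"ry":0,"rz":0,"grip":0.7},{"x":0,"y":0,"z":30,"rx":0,"ry":0,"rz":0,"grip":0.7},{"x":0,"y":0,"z":25,"rx":0,"ry":0,"rz":0,"grip":0.7},{"x":0,"y":0,"z":20,"rx":0,"ry":0,"rz":0,"grip":0.7},{"x":0,"y":0,"z":15,"rx":0,"ry":0,"rz":0,"grip":0.7},{"x":0,"y":0,"z":10,"rx":0,"ry":0,"rz":0,"grip":0.7}]' && python3 -m creep '[{"x":0,"y":0,"z":0,"rx":0,"ry":0,"rz":0,"grip":0.6},{"x":0,"y":0,"z":0,"rx":0,"ry":0,"rz":0,"grip":0.5},{"x":0,"y":0,"z":0,"rx":0,"ry":0,"rz":0,"grip":0.4},{"x":0,"y":0,"z":0,"rx":0,"ry":0,"rz":0,"grip":0.3},{"x":0,"y":0,"z":0,"rx":0,"ry":0,"rz":0,"grip":0.2},{"x":0,"y":0,"z":0,"rx":0,"ry":0,"rz":0,"grip":0.2},{"x":0,"y":0,"z":0,"rx":0,"ry":0,"rz":0,"grip":0.2},{"x":0,"y":0,"z":0,"rx":0,"ry":0,"rz":0,"grip":0.2},{"x":0,"y":0,"z":0,"rx":0,"ry":0,"rz":0,"grip":0.2},{"x":0,"y":0,"z":0,"rx":0,"ry":0,"rz":0,"grip":0.2}]' 40
```

```text
time: 3.58
eef_pos: [0.4063, 0.2269, 0.1191]
tcp_rot: [0.937, 0.35, -0.002, -0.0]
contact_force: [0.3, -0.1, 0.1]
opening: 0.701
finger_force: 0.0
time: 4.42
eef_pos: [0.4074, 0.229, 0.1231]
tcp_rot: [0.937, 0.349, 0.001, -0.002]
contact_force: [-3.5, 3.6, 1.7]
opening: 0.341
finger_force: 41.6
```

```bash
python3 -c "
import numpy as np
t=np.arange(0,1.401,.07);x=-198*np.cos(t)+15*np.sin(t);z=198*np.sin(t)+15*np.cos(t)
for a,b,c in zip(t[1:],np.diff(x),np.diff(z)):print(round(a,2),round(b,1),round(-c,1))"
```

```text
0.07 1.5 -13.8
0.14 2.5 -13.7
0.21 3.4 -13.5
0.28 4.4 -13.2
0.35 5.3 -12.9
0.42 6.2 -12.4
0.49 7.0 -12.0
0.56 7.9 -11.5
0.63 8.6 -10.9
0.7 9.4 -10.3
0.77 10.1 -9.6
0.84 10.7 -8.8
0.91 11.3 -8.1
0.98 11.8 -7.3
1.05 12.3 -6.4
1.12 12.7 -5.5
1.19 13.1 -4.6
1.26 13.4 -3.7
1.33 13.6 -2.8
1.4 13.8 -1.8
```

```bash
python3 -m creep '[{"x":1.5,"y":0,"z":-13.8,"rx":0,"ry":0,"rz":0,"grip":0.2},{"x":2.5,"y":0,"z":-13.7,"rx":0,"ry":0,"rz":0,"grip":0.2},{"x":3.4,"y":0,"z":-13.5,"rx":0,"ry":0,"rz":0,"grip":0.2},{"x":4.4,"y":0,"z":-13.2,"rx":0,"ry":0,"rz":0,"grip":0.2},{"x":5.3,"y":0,"z":-12.9,"rx":0,"ry":0,"rz":0,"grip":0.2},{"x":6.2,"y":0,"z":-12.4,"rx":0,"ry":0,"rz":0,"grip":0.2},{"x":7,"y":0,"z":-12,"rx":0,"ry":0,"rz":0,"grip":0.2},{"x":7.9,"y":0,"z":-11.5,"rx":0,"ry":0,"rz":0,"grip":0.2},{"x":8.6,"y":0,"z":-10.9,"rx":0,"ry":0,"rz":0,"grip":0.2},{"x":9.4,"y":0,"z":-10.3,"rx":0,"ry":0,"rz":0,"grip":0.2}]'
```

```text
time: 5.25
eef_pos: [0.4485, 0.2644, 0.2441]
tcp_rot: [0.937, 0.35, -0.002, -0.0]
contact_force: [1.8, 2.1, -9.3]
opening: 0.339
finger_force: 40.4
```

```bash
python3 -m creep '[{"x":10.1,"y":0,"z":-9.6,"rx":0,"ry":0,"rz":0,"grip":0.2},{"x":10.7,"y":0,"z":-8.8,"rx":0,"ry":0,"rz":0,"grip":0.2},{"x":11.3,"y":0,"z":-8.1,"rx":0,"ry":0,"rz":0,"grip":0.2},{"x":11.8,"y":0,"z":-7.3,"rx":0,"ry":0,"rz":0,"grip":0.2},{"x":12.3,"y":0,"z":-6.4,"rx":0,"ry":0,"rz":0,"grip":0.2},{"x":12.7,"y":0,"z":-5.5,"rx":0,"ry":0,"rz":0,"grip":0.2},{"x":13.1,"y":0,"z":-4.6,"rx":0,"ry":0,"rz":0,"grip":0.2},{"x":13.4,"y":0,"z":-3.7,"rx":0,"ry":0,"rz":0,"grip":0.2},{"x":13.6,"y":0,"z":-2.8,"rx":0,"ry":0,"rz":0,"grip":0.2},{"x":13.8,"y":0,"z":-1.8,"rx":0,"ry":0,"rz":0,"grip":0.2}]'
python3 - <<'E'
from plant import optics
from h import *; import pickle
d={n:optics.read_camera(n) for n in("scene","side")}; pickle.dump(d,open("c3.pkl","wb"))
a=cv2.resize(d["side"]["color"][150:290,230:370],(400,400),interpolation=cv2.INTER_CUBIC); b=cv2.resize(d["scene"]["color"][170:320,240:390],(400,400),interpolation=cv2.INTER_CUBIC)
cv2.imwrite("pics/c3.png",np.hstack([a,b]))
E
```

```text
time: 6.08
eef_pos: [0.541, 0.3442, 0.3027]
tcp_rot: [0.937, 0.35, -0.004, 0.001]
contact_force: [-1.7, -1.1, -4.6]
opening: 0.34
finger_force: 44.8
```

View pics/c3.png

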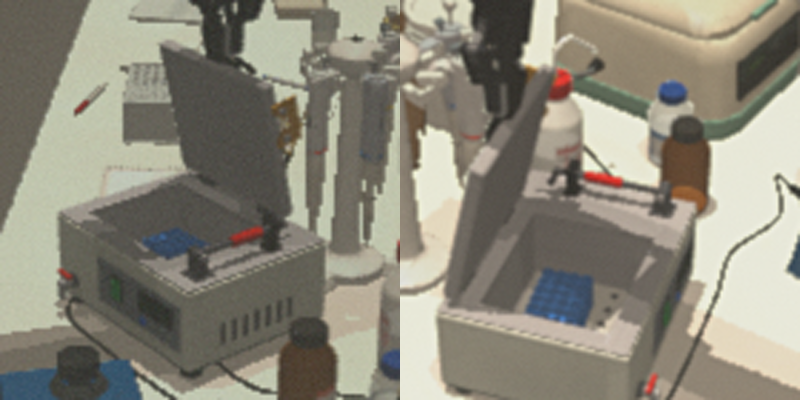

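The lid stands nearly upright at about 1.4 rad, confirmed by TCP height. Brass catch and red sleeve are clear. Now release, rise, and go over the sleeve, with the tool tilted 25° so the wrist and camera stay clear of the lid.

```bash
python3 -m creep '[{"x":0,"y":0,"z":0,"rx":0,"ry":0,"rz":0,"grip":0.45},{"x":0,"y":0,"z":0,"rx":0,"ry":0,"rz":0,"grip":0.6},{"x":0,"y":0,"z":0,"rx":0,"ry":0,"rz":0,"grip":0.6},{"x":0,"y":0,"z":-18,"rx":0,"ry":0,"rz":0,"grip":0.6},{"x":0,"y":0,"z":-18,"rx":0,"ry":0,"rz":0,"grip":0.6},{"x":0,"y":0,"z":-18,"rx":0,"ry":0,"rz":0,"grip":0.6},{"x":0,"y":0,"z":-18,"rx":0,"ry":0,"rz":0,"grip":0.6},{"x":-21,"y":0,"z":0,"rx":0,"ry":0,"rz":0,"grip":0.5},{"x":-21,"y":0,"z":0,"rx":0,"ry":0,"rz":0,"grip":0.5},{"x":-21,"y":0,"z":0,"rx":0,"ry":0,"rz":0,"grip":0.5}]' && python3 -m creep '[{"x":0,"y":30.4,"z":0,"rx":0,"ry":6.25,"rz":0,"grip":0.5},{"x":0,"y":30.4,"z":0,"rx":0,"ry":6.25,"rz":0,"grip":0.5},{"x":0,"y":30.4,"z":0,"rx":0,"ry":6.25,"rz":0,"grip":0.5},{"x":0,"y":30.4,"z":0,"rx":0,"ry":6.25,"rz":0,"grip":0.5},{"x":-9.2,"y":0,"z":23.3,"rx":0,"ry":0,"rz":0,"grip":0.5},{"x":-9.2,"y":0,"z":23.3,"rx":0,"ry":0,"rz":0,"grip":0.5},{"x":-9.2,"y":0,"z":23.3,"rx":0,"ry":0,"rz":0,"grip":0.5},{"x":-9.2,"y":0,"z":23.3,"rx":0,"ry":0,"rz":0,"grip":0.5},{"x":-9.2,"y":0,"z":23.3,"rx":0,"ry":0,"rz":0,"grip":0.5},{"x":-9.2,"y":0,"z":23.3,"rx":0,"ry":0,"rz":0,"grip":0.5}]'
cat > uv.py <<'E'
import numpy as np
a=np.radians(40.95); U=np.array([np.cos(a),np.sin(a)]); V=np.array([np.sin(a),-np.cos(a)])
def uv(p): return np.round([p[:2]@U*1000,p[:2]@V*1000,p[2]*1000],1)
E
python3 - <<'E'
from plant import optics,ctrl
from h import *; from uv import *; import pickle
d={n:optics.read_camera(n) for n in("scene","side","wrist")}; pickle.dump(d,open("c4.pkl","wb")); w=d["wrist"]
cv2.imwrite("pics/w4.png",w["color"])
s=ctrl.get_state(); print("tcp uvz",uv(np.array(s["eef_pos"])),s["qpos"])
print("cam",uv(-w["R"].T@w["t"]))
for b,c in blobs(w,red(w),(0,640,0,480),100): print(b,c.round(1),uv(onz(w,c,.144)))
for n,r in(("scene",(295,335,225,250)),("side",(295,335,218,245))): print(n,blobs(d[n],red(d[n]),r))
E
```

```text
time: 7.02
eef_pos: [0.4949, 0.3029, 0.3782]
tcp_rot: [0.937, 0.35, 0.002, 0.0]
contact_force: [0.2, -0.1, 0.5]
opening: 0.502
finger_force: 0.0
time: 7.85
eef_pos: [0.5822, 0.2172, 0.227]
tcp_rot: [0.914, 0.341, 0.205, -0.075]
contact_force: [0.3, 0.3, 0.4]
opening: 0.502
finger_force: 0.0
tcp uvz [581.  216.5 225. ] [ 0.09342586 -0.02358525  1.97543835  0.33097944  0.8574084   0.77464735]
cam [592.3 216.5 384.8]
[534, 102, 87, 75, 4026] [577.4 139.2] [684.1 370.1 144. ]
[307, 295, 22, 77, 1619] [317.8 332.8] [572.1 217.3 144. ]
scene [([309, 234, 14, 6, 48], array([315.85416667, 236.5625    ]))]
side [([311, 230, 11, 5, 28], array([316.03571429, 231.67857143]))]
```

View pics/w4.png

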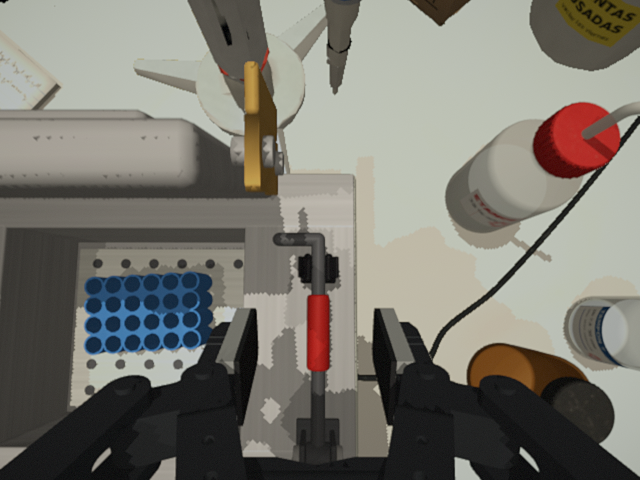

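The lid stands by itself. The rod lies in its clip with the sleeve at (318,333), centred between the fingers (u 572, v 217, matching prediction). Descend and grip.

```bash
python3 -m creep '[{"x":-5.3,"y":0.5,"z":11.4,"rx":0,"ry":0,"rz":0,"grip":0.5},{"x":-5.3,"y":0.3,"z":11.4,"rx":0,"ry":0,"rz":0,"grip":0.5},{"x":-5.3,"y":0,"z":11.4,"rx":0,"ry":0,"rz":0,"grip":0.5},{"x":-5.3,"y":0,"z":11.4,"rx":0,"ry":0,"rz":0,"grip":0.5},{"x":-5.3,"y":0,"z":11.4,"rx":0,"ry":0,"rz":0,"grip":0.5},{"x":-5.3,"y":0,"z":11.4,"rx":0,"ry":0,"rz":0,"grip":0.5},{"x":-5.3,"y":0,"z":11.4,"rx":0,"ry":0,"rz":0,"grip":0.5},{"x":-5.3,"y":0,"z":11.4,"rx":0,"ry":0,"rz":0,"grip":0.5},{"x":0,"y":0,"z":0,"rx":0,"ry":0,"rz":0,"grip":0.4},{"x":0,"y":0,"z":0,"rx":0,"ry":0,"rz":0,"grip":0.3}]' && python3 -m creep '[{"x":0,"y":0,"z":0,"rx":0,"ry":0,"rz":0,"grip":0.2},{"x":0,"y":0,"z":0,"rx":0,"ry":0,"rz":0,"grip":0.1},{"x":0,"y":0,"z":0,"rx":0,"ry":0,"rz":0,"grip":0.05},{"x":0,"y":0,"z":0,"rx":0,"ry":0,"rz":0,"grip":0.05},{"x":0,"y":0,"z":0,"rx":0,"ry":0,"rz":0,"grip":0.05},{"x":0,"y":0,"z":0,"rx":0,"ry":0,"rz":0,"grip":0.05},{"x":0,"y":0,"z":0,"rx":0,"ry":0,"rz":0,"grip":0.05},{"x":0,"y":0,"z":0,"rx":0,"ry":0,"rz":0,"grip":0.05},{"x":0,"y":0,"z":0,"rx":0,"ry":0,"rz":0,"grip":0.05},{"x":0,"y":0,"z":0,"rx":0,"ry":0,"rz":0,"grip":0.05}]' 30
python3 -c "
import numpy as np
from uv import *; from plant import ctrl
print(uv(np.array(ctrl.get_state()['eef_pos'])))
t=np.linspace(0,.88,12);x=66*np.cos(t);z=66*np.sin(t);f=np.radians(25)
for a,b,c in zip(t[1:],np.diff(x),np.diff(z)):print(round(a,2),round(b*np.cos(f)+c*np.sin(f),1),round(b*np.sin(f)-c*np.cos(f),1))"
```

```text
time: 8.83
eef_pos: [0.5817, 0.217, 0.1241]
tcp_rot: [0.915, 0.341, 0.202, -0.076]
contact_force: [0.2, -0.8, 0.6]
opening: 0.304
finger_force: 0.0
time: 9.67
eef_pos: [0.5823, 0.2178, 0.1263]
tcp_rot: [0.915, 0.341, 0.203, -0.076]
contact_force: [-2.3, 4.5, 1.8]
opening: 0.137
finger_force: 29.5
[582.5 217.1 126.3]
0.08 2.0 -4.9
0.16 1.6 -5.0
0.24 1.2 -5.1
0.32 0.8 -5.2
0.4 0.4 -5.3
0.48 -0.0 -5.3
0.56 -0.4 -5.3
0.64 -0.9 -5.2
0.72 -1.3 -5.1
0.8 -1.7 -5.0
0.88 -2.1 -4.9
```

```bash
python3 -m creep '[{"x":2,"y":0,"z":-4.9,"rx":0,"ry":0,"rz":0,"grip":0.05},{"x":1.6,"y":0,"z":-5,"rx":0,"ry":0,"rz":0,"grip":0.05},{"x":1.2,"y":0,"z":-5.1,"rx":0,"ry":0,"rz":0,"grip":0.05},{"x":0.8,"y":0,"z":-5.2,"rx":0,"ry":0,"rz":0,"grip":0.05},{"x":0.4,"y":0,"z":-5.3,"rx":0,"ry":0,"rz":0,"grip":0.05},{"x":0,"y":0,"z":-5.3,"rx":0,"ry":0,"rz":0,"grip":0.05},{"x":-0.4,"y":0,"z":-5.3,"rx":0,"ry":0,"rz":0,"grip":0.05},{"x":-0.9,"y":0,"z":-5.2,"rx":0,"ry":0,"rz":0,"grip":0.05},{"x":-1.3,"y":0,"z":-5.1,"rx":0,"ry":0,"rz":0,"grip":0.05},{"x":-1.7,"y":0,"z":-5,"rx":0,"ry":0,"rz":0,"grip":0.05}]' && python3 -m creep '[{"x":-2.1,"y":0,"z":-4.9,"rx":0,"ry":0,"rz":0,"grip":0.05},{"x":0,"y":0,"z":0,"rx":0,"ry":0,"rz":0,"grip":0.05},{"x":0,"y":0,"z":0,"rx":0,"ry":0,"rz":0,"grip":0.05},{"x":0,"y":0,"z":0,"rx":0,"ry":0,"rz":0,"grip":0.05},{"x":0,"y":0,"z":0,"rx":0,"ry":0,"rz":0,"grip":0.05},{"x":0,"y":0,"z":0,"rx":0,"ry":0,"rz":0,"grip":0.05},{"x":0,"y":0,"z":0,"rx":0,"ry":0,"rz":0,"grip":0.05},{"x":0,"y":0,"z":0,"rx":0,"ry":0,"rz":0,"grip":0.05},{"x":0,"y":0,"z":0,"rx":0,"ry":0,"rz":0,"grip":0.05},{"x":0,"y":0,"z":0,"rx":0,"ry":0,"rz":0,"grip":0.05}]'
python3 - <<'E'
from plant import optics,ctrl
from h import *; from uv import *; import pickle
d={n:optics.read_camera(n) for n in("scene","side","wrist")}; pickle.dump(d,open("c5.pkl","wb"))
print("tcp uvz",uv(np.array(ctrl.get_state()["eef_pos"])))
a=cv2.resize(d["side"]["color"][170:290,260:380],(400,400),interpolation=cv2.INTER_CUBIC); b=cv2.resize(d["wrist"]["color"],(400,300)); b=np.vstack([b,np.zeros((100,400,3),np.uint8)])
cv2.imwrite("pics/c5.png",np.hstack([a,b]))
for n,r in(("scene",(280,345,190,250)),("side",(285,335,190,245))): print(n,blobs(d[n],red(d[n]),r))
E
```

```text
time: 10.5
eef_pos: [0.5662, 0.2039, 0.1729]
tcp_rot: [0.915, 0.341, 0.202, -0.076]
contact_force: [-2.2, 3.9, -6.3]
opening: 0.139
finger_force: 29.2
time: 11.33
eef_pos: [0.5632, 0.2014, 0.1766]
tcp_rot: [0.915, 0.342, 0.202, -0.076]
contact_force: [-4.2, 3.2, -4.0]
opening: 0.136
finger_force: 29.5
tcp uvz [557.4 217.  176.6]
scene [([296, 196, 8, 11, 54], array([299.75925926, 200.61111111])), ([318, 220, 3, 3, 9], array([319., 221.]))]
side [([307, 223, 3, 3, 8], array([308.125, 224.125]))]
```

View pics/c5.png

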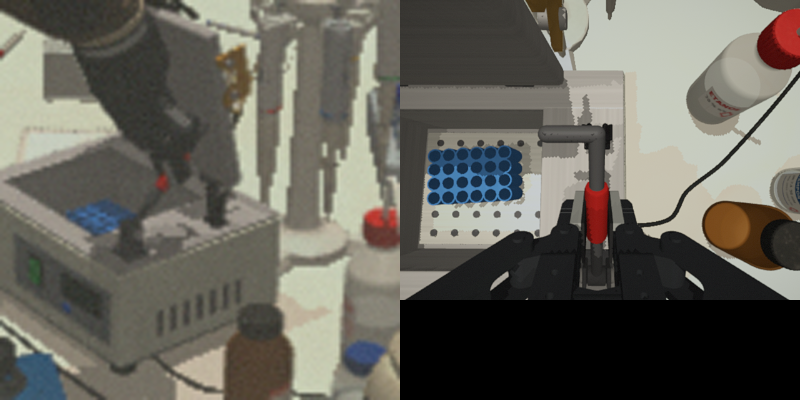

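The rod is up: its bent end is at wrist pixel about (250–320, 213), and the sleeve is between the pads. Next I'll check the angle by projecting the tip circle.

Run:
```python
from h import *; from uv import *; import pickle
w=pickle.load(open("c5.pkl","rb"))["wrist"]
g=cv2.cvtColor(w["color"],cv2.COLOR_BGR2GRAY)
print(g[190:240,235:300].mean(1).astype(int).tolist()); print(g[190:240,250:256].mean(1).astype(int).tolist())
for th in(.75,.8,.85,.87,.9,.95,1.0):
    r=[]
    for dv in(0,-18):
        u,v,z=.506+.119*np.cos(th),.217+dv/1000,.140+.119*np.sin(th); r.append(proj(w,np.r_[u*U+v*V,z]).round(1))
    print(th,*r)
```

```text
[123, 123, 123, 123, 123, 123, 123, 123, 122, 109, 84, 64, 70, 76, 80, 83, 85, 86, 88, 93, 97, 101, 101, 101, 98, 94, 90, 85, 81, 78, 76, 74, 70, 67, 63, 57, 49, 42, 76, 112, 122, 120, 119, 120, 121, 122, 123, 123, 124, 129]
[117, 116, 117, 117, 116, 117, 117, 117, 118, 111, 87, 64, 71, 76, 80, 83, 84, 86, 88, 93, 97, 100, 101, 99, 95, 92, 89, 84, 81, 80, 76, 74, 71, 66, 63, 58, 48, 39, 74, 110, 120, 119, 119, 118, 119, 119, 119, 118, 118, 119]
0.75 [313.7 213.8] [250.5 213.8]
0.8 [313.6 225.7] [247.8 225.7]
0.85 [313.6 239.5] [245.  239.5]
0.87 [313.5 245.6] [243.9 245.5]
0.9 [313.5 255.3] [242.1 255.3]
0.95 [313.4 273.3] [239.2 273.3]
1.0 [313.3 293.6] [236.1 293.5]
```

Run:
```python
from h import *; from uv import *; import pickle
D=pickle.load(open("c5.pkl","rb")); w=D["wrist"]
for b,c in blobs(w,red(w),(280,360,240,420),100): print(b,c.round(1))
m=red(w); print("sleeve width rows",[(r,int(m[r,280:360].sum())) for r in(300,320,340,360,380)])
def P(c,r,th,up,n=0,dv=0):
    u,v,z=up+r*np.cos(th)-n*np.sin(th),.217+dv,.140+r*np.sin(th)+n*np.cos(th); return proj(c,np.r_[u*U+v*V,z]).round(1)
for up in(.502,.506,.510):
  for th in(.7,.75,.8,.85,.9): print(up,th,"tip",P(w,.119,th,up),"sl+",P(w,.087,th,up,.0065),"sl-",P(w,.045,th,up,.0065),"side tip",P(D["side"],.119,th,up,0,-.01))
p=pickle.load(open("c4.pkl","rb"))["wrist"]
print("before: pivot rows",P(p,0,0,.506),"tip",P(p,.119,0,.506),"sl",P(p,.087,0,.506),P(p,.045,0,.506))
```

```text
[296, 291, 38, 100, 2911] [314.6 341.5]
sleeve width rows [(300, 15), (320, 36), (340, 33), (360, 31), (380, 29)]
0.502 0.7 tip [313.8 217. ] sl+ [313.8 313.6] sl- [314.  397.4] side tip [319.7 207.1]
0.502 0.75 tip [313.7 227.7] sl+ [313.8 324. ] sl- [314.  403.2] side tip [318.7 206.1]
0.502 0.8 tip [313.6 240.2] sl+ [313.7 335.4] sl- [313.9 409.2] side tip [317.7 205.2]
0.502 0.85 tip [313.5 254.7] sl+ [313.7 347.7] sl- [313.9 415.4] side tip [316.6 204.3]
0.502 0.9 tip [313.4 271.2] sl+ [313.6 361.1] sl- [313.9 421.9] side tip [315.5 203.5]
0.506 0.7 tip [313.8 203.7] sl+ [313.8 301.1] sl- [314.  386.4] side tip [320.7 206.8]
0.506 0.75 tip [313.7 213.8] sl+ [313.8 311.1] sl- [314.  392.1] side tip [319.7 205.8]
0.506 0.8 tip [313.6 225.7] sl+ [313.8 322.1] sl- [314.  397.9] side tip [318.7 204.9]
0.506 0.85 tip [313.6 239.5] sl+ [313.7 334.1] sl- [313.9 404. ] side tip [317.6 204. ]
0.506 0.9 tip [313.5 255.3] sl+ [313.7 347.1] sl- [313.9 410.4] side tip [316.5 203.2]
0.51 0.7 tip [313.8 190.5] sl+ [313.9 288.7] sl- [314.  375.5] side tip [321.7 206.5]
0.51 0.75 tip [313.7 200.1] sl+ [313.8 298.4] sl- [314. 381.] side tip [320.7 205.5]
0.51 0.8 tip [313.7 211.3] sl+ [313.8 309. ] sl- [314.  386.7] side tip [319.7 204.5]
0.51 0.85 tip [313.6 224.5] sl+ [313.7 320.7] sl- [314.  392.7] side tip [318.6 203.7]
0.51 0.9 tip [313.5 239.6] sl+ [313.7 333.3] sl- [313.9 398.9] side tip [317.5 202.9]
before: pivot rows [317.3 454.9] tip [317.2 239.8] sl [317.2 295.2] [317.3 370.5]
```

Tip, both sleeve ends and the pre-lift picture all fit a rod angle of about 0.75, so it slipped a little in the pads. I'll raise it about 0.1 more, then release and re-measure.

```bash
python3 -m creep '[{"x":-1.1,"y":0,"z":-3.1,"rx":0,"ry":0,"rz":0,"grip":0.05},{"x":-1.1,"y":0,"z":-3.1,"rx":0,"ry":0,"rz":0,"grip":0.05},{"x":0,"y":0,"z":0,"rx":0,"ry":0,"rz":0,"grip":0.05},{"x":0,"y":0,"z":0,"rx":0,"ry":0,"rz":0,"grip":0.05},{"x":0,"y":0,"z":0,"rx":0,"ry":0,"rz":0,"grip":0.2},{"x":0,"y":0,"z":0,"rx":0,"ry":0,"rz":0,"grip":0.3},{"x":0,"y":0,"z":0,"rx":0,"ry":0,"rz":0,"grip":0.4},{"x":0,"y":0,"z":0,"rx":0,"ry":0,"rz":0,"grip":0.5},{"x":0,"y":0,"z":0,"rx":0,"ry":0,"rz":0,"grip":0.5},{"x":0,"y":0,"z":0,"rx":0,"ry":0,"rz":0,"grip":0.5}]'
cat > rod.py <<'E'
from plant import optics,ctrl
from h import *; from uv import *; import pickle
w=optics.read_camera("wrist"); pickle.dump(w,open("w6.pkl","wb"))
print("tcp uvz",uv(np.array(ctrl.get_state()["eef_pos"])))
for b,c in blobs(w,red(w),(270,370,150,479),100): print(b,c.round(1))
g=cv2.cvtColor(w["color"],cv2.COLOR_BGR2GRAY)
def P(c,r,th,up,n=0,dv=0):
    u,v,z=up+r*np.cos(th)-n*np.sin(th),.217+dv,.140+r*np.sin(th)+n*np.cos(th); return proj(c,np.r_[u*U+v*V,z]).round(1)
q=g[:,255:285].mean(1).astype(int)
print("profile",[(i,int(q[i])) for i in range(100,330,2)])
for th in(.7,.75,.8,.85,.9,.95): print(th,"tip",P(w,.119,th,.506),"sl+",P(w,.087,th,.506,-.0065),P(w,.087,th,.506,.0065),"sl-",P(w,.045,th,.506,.0065))
E
python3 rod.py
```

```text
time: 12.32
eef_pos: [0.5612, 0.198, 0.1818]
tcp_rot: [0.915, 0.341, 0.204, -0.075]
contact_force: [0.1, 0.8, 0.4]
opening: 0.497
finger_force: 0.0
tcp uvz [553.5 218.1 181.5]
[292, 295, 38, 92, 2687] [311.  342.1]
profile [(100, 185), (102, 180), (104, 176), (106, 172), (108, 167), (110, 160), (112, 144), (114, 144), (116, 144), (118, 144), (120, 142), (122, 140), (124, 138), (126, 135), (128, 132), (130, 137), (132, 135), (134, 140), (136, 143), (138, 148), (140, 153), (142, 157), (144, 154), (146, 155), (148, 149), (150, 151), (152, 152), (154, 149), (156, 150), (158, 148), (160, 144), (162, 143), (164, 145), (166, 145), (168, 148), (170, 143), (172, 146), (174, 143), (176, 144), (178, 144), (180, 140), (182, 135), (184, 132), (186, 132), (188, 131), (190, 132), (192, 131), (194, 133), (196, 134), (198, 136), (200, 136), (202, 132), (204, 129), (206, 132), (208, 131), (210, 113), (212, 67), (214, 79), (216, 85), (218, 89), (220, 94), (222, 103), (224, 104), (226, 96), (228, 88), (230, 79), (232, 75), (234, 68), (236, 58), (238, 43), (240, 124), (242, 130), (244, 133), (246, 152), 
[... 226 characters left out ...]
, (286, 159), (288, 161), (290, 158), (292, 157), (294, 162), (296, 168), (298, 171), (300, 170), (302, 169), (304, 168), (306, 169), (308, 167), (310, 160), (312, 160), (314, 158), (316, 158), (318, 159), (320, 155), (322, 154), (324, 144), (326, 126), (328, 121)]
0.7 tip [310.  195.6] sl+ [310.6 267.3] [310.3 289.8] sl- [310.8 373.9]
0.75 tip [309.8 204.9] sl+ [310.5 273.9] [310.2 299.1] sl- [310.8 379.2]
0.8 tip [309.6 215.8] sl+ [310.4 281.5] [310.1 309.4] sl- [310.8 384.7]
0.85 tip [309.5 228.5] sl+ [310.3 289.9] [310.  320.5] sl- [310.7 390.5]
0.9 tip [309.3 243. ] sl+ [310.2 299.3] [309.9 332.6] sl- [310.7 396.5]
0.95 tip [309.1 259.6] sl+ [310.1 309.5] [309.8 345.6] sl- [310.7 402.7]
```

The rod stands released at about 0.84 rad by tip row 225, inside the 0.78–0.95 window. Retract up and forward, then return over the tongue.

```bash
python3 -m creep '[{"x":0,"y":0,"z":-30,"rx":0,"ry":0,"rz":0,"grip":0.5},{"x":0,"y":0,"z":-40,"rx":0,"ry":0,"rz":0,"grip":0.6},{"x":0,"y":0,"z":-40,"rx":0,"ry":0,"rz":0,"grip":0.7},{"x":0,"y":0,"z":-40,"rx":0,"ry":0,"rz":0,"grip":0.7},{"x":0,"y":0,"z":-40,"rx":0,"ry":0,"rz":0,"grip":0.7},{"x":0,"y":0,"z":-40,"rx":0,"ry":0,"rz":0,"grip":0.7},{"x":0,"y":-30.8,"z":0,"rx":0,"ry":-6.25,"rz":0,"grip":0.7},{"x":0,"y":-30.8,"z":0,"rx":0,"ry":-6.25,"rz":0,"grip":0.7},{"x":0,"y":-30.8,"z":0,"rx":0,"ry":-6.25,"rz":0,"grip":0.7},{"x":0,"y":-30.8,"z":0,"rx":0,"ry":-6.25,"rz":0,"grip":0.7}]' && python3 -m creep '[{"x":30,"y":0,"z":0,"rx":0,"ry":0,"rz":0,"grip":0.7},{"x":30,"y":0,"z":0,"rx":0,"ry":0,"rz":0,"grip":0.7},{"x":30,"y":0,"z":0,"rx":0,"ry":0,"rz":0,"grip":0.7},{"x":30,"y":0,"z":0,"rx":0,"ry":0,"rz":0,"grip":0.7},{"x":30,"y":0,"z":0,"rx":0,"ry":0,"rz":0,"grip":0.7},{"x":30,"y":0,"z":0,"rx":0,"ry":0,"rz":0,"grip":0.7},{"x":0,"y":0,"z":0,"rx":0,"ry":0,"rz":0,"grip":0.7},{"x":0,"y":0,"z":0,"rx":0,"ry":0,"rz":0,"grip":0.7},{"x":0,"y":0,"z":0,"rx":0,"ry":0,"rz":0,"grip":0.7},{"x":0,"y":0,"z":0,"rx":0,"ry":0,"rz":0,"grip":0.7}]'
python3 - <<'E'
from plant import optics,ctrl
from h import *; from uv import *; import pickle
d={n:optics.read_camera(n) for n in("side","scene","wrist")}; pickle.dump(d,open("c7.pkl","wb"))
print("tcp uvz",uv(np.array(ctrl.get_state()["eef_pos"])))
a=cv2.resize(d["side"]["color"][160:260,250:350],(400,400),interpolation=cv2.INTER_CUBIC); b=cv2.resize(d["wrist"]["color"],(400,300)); b=np.vstack([b,np.zeros((100,400,3),np.uint8)])
cv2.imwrite("pics/c7.png",np.hstack([a,b]))
for n,r in(("scene",(290,345,215,250)),("side",(290,335,205,245))): print(n,blobs(d[n],red(d[n]),r))
b={n:blobs(d[n],red(d[n]),r)for n,r in(("scene",(290,345,215,250)),("side",(290,335,205,245)))}
X,e=tri((d["scene"],max(b["scene"],key=lambda k:k[0][4])[1]),(d["side"],max(b["side"],key=lambda k:k[0][4])[1])); q=uv(X); print("sleeve",q,e,"angle",np.arctan2(q[2]-140,q[0]-506))
E
```

```text
time: 13.2
eef_pos: [0.4059, 0.2278, 0.3913]
tcp_rot: [0.937, 0.349, -0.0, 0.002]
contact_force: [1.1, -0.1, 0.5]
opening: 0.697
finger_force: 0.0
time: 14.03
eef_pos: [0.5418, 0.345, 0.3903]
tcp_rot: [0.937, 0.35, 0.0, 0.0]
contact_force: [0.4, -0.6, 0.1]
opening: 0.698
finger_force: 0.0
tcp uvz [635.4  94.5 390.7]
scene [([319, 219, 11, 12, 43], array([324.13953488, 224.39534884]))]
side [([306, 214, 9, 12, 32], array([310.0625, 219.125 ]))]
sleeve [547.1 216.1 192.3] [0.0005681623368836384, 0.0005681623368836581] angle 0.9047426513513077
```

View pics/c7.png

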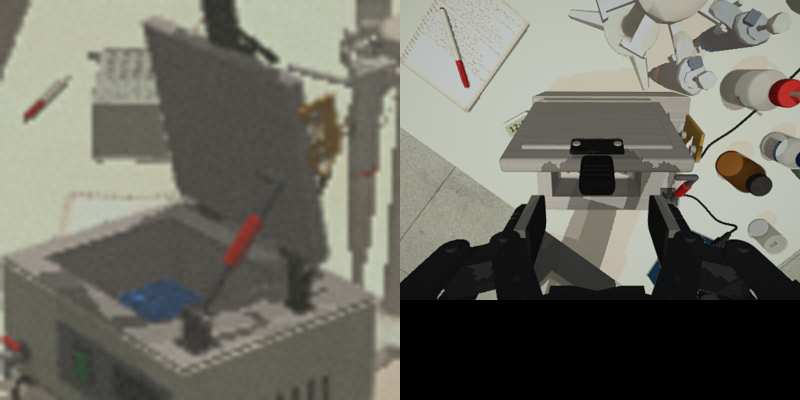

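The rod leans free with its sleeve at side pixel (310,219). Bias-corrected triangulation gives about 0.865, and the lid still stands with the tongue centred at wrist (315,280). Descend and grip the tongue.

```bash
python3 -m creep '[{"x":0,"y":0,"z":20,"rx":0,"ry":0,"rz":0,"grip":0.7},{"x":0,"y":0,"z":20,"rx":0,"ry":0,"rz":0,"grip":0.7},{"x":0,"y":0,"z":20,"rx":0,"ry":0,"rz":0,"grip":0.7},{"x":0,"y":0,"z":15,"rx":0,"ry":0,"rz":0,"grip":0.7},{"x":0,"y":0,"z":12,"rx":0,"ry":0,"rz":0,"grip":0.7},{"x":0,"y":0,"z":0,"rx":0,"ry":0,"rz":0,"grip":0.6},{"x":0,"y":0,"z":0,"rx":0,"ry":0,"rz":0,"grip":0.5},{"x":0,"y":0,"z":0,"rx":0,"ry":0,"rz":0,"grip":0.4},{"x":0,"y":0,"z":0,"rx":0,"ry":0,"rz":0,"grip":0.3},{"x":0,"y":0,"z":0,"rx":0,"ry":0,"rz":0,"grip":0.2}]' 50 && python3 -m creep '[{"x":0,"y":0,"z":0,"rx":0,"ry":0,"rz":0,"grip":0.2},{"x":0,"y":0,"z":0,"rx":0,"ry":0,"rz":0,"grip":0.2},{"x":0,"y":0,"z":0,"rx":0,"ry":0,"rz":0,"grip":0.2},{"x":0,"y":0,"z":0,"rx":0,"ry":0,"rz":0,"grip":0.2},{"x":0,"y":0,"z":0,"rx":0,"ry":0,"rz":0,"grip":0.2},{"x":0,"y":0,"z":0,"rx":0,"ry":0,"rz":0,"grip":0.2},{"x":0,"y":0,"z":0,"rx":0,"ry":0,"rz":0,"grip":0.2},{"x":0,"y":0,"z":0,"rx":0,"ry":0,"rz":0,"grip":0.2},{"x":0,"y":0,"z":0,"rx":0,"ry":0,"rz":0,"grip":0.2},{"x":0,"y":0,"z":0,"rx":0,"ry":0,"rz":0,"grip":0.2}]'
python3 -c "
import numpy as np
t=np.arange(1.4,.819,-.04);x=-198*np.cos(t)+15*np.sin(t);z=198*np.sin(t)+15*np.cos(t)
for a,b,c in zip(t[1:],np.diff(x),np.diff(z)):print(round(a,2),round(b,1),round(-c,1))"
```

```text
time: 15.02
eef_pos: [0.543, 0.3459, 0.3047]
tcp_rot: [0.937, 0.35, 0.002, -0.0]
contact_force: [-0.6, -0.2, 3.1]
opening: 0.337
finger_force: 51.1
time: 15.85
eef_pos: [0.5429, 0.3459, 0.3047]
tcp_rot: [0.937, 0.35, 0.002, -0.0]
contact_force: [-0.9, 0.9, 6.6]
opening: 0.34
finger_force: 51.3
1.36 -7.9 0.9
1.32 -7.8 1.2
1.28 -7.8 1.5
1.24 -7.7 1.9
1.2 -7.6 2.2
1.16 -7.6 2.5
1.12 -7.4 2.8
1.08 -7.3 3.1
1.04 -7.2 3.3
1.0 -7.1 3.6
0.96 -6.9 3.9
0.92 -6.7 4.2
0.88 -6.6 4.5
0.84 -6.4 4.7
```

```bash
python3 -m creep '[{"x":-7.9,"y":0,"z":0.9,"rx":0,"ry":0,"rz":0,"grip":0.2},{"x":-7.8,"y":0,"z":1.2,"rx":0,"ry":0,"rz":0,"grip":0.2},{"x":-7.8,"y":0,"z":1.5,"rx":0,"ry":0,"rz":0,"grip":0.2},{"x":-7.7,"y":0,"z":1.9,"rx":0,"ry":0,"rz":0,"grip":0.2},{"x":-7.6,"y":0,"z":2.2,"rx":0,"ry":0,"rz":0,"grip":0.2},{"x":-7.6,"y":0,"z":2.5,"rx":0,"ry":0,"rz":0,"grip":0.2},{"x":-7.4,"y":0,"z":2.8,"rx":0,"ry":0,"rz":0,"grip":0.2},{"x":-7.3,"y":0,"z":3.1,"rx":0,"ry":0,"rz":0,"grip":0.2},{"x":-7.2,"y":0,"z":3.3,"rx":0,"ry":0,"rz":0,"grip":0.2},{"x":-7.1,"y":0,"z":3.6,"rx":0,"ry":0,"rz":0,"grip":0.2}]'
python3 - <<'E'
from plant import optics,ctrl
from h import *; from uv import *; import pickle
d={n:optics.read_camera(n) for n in("side","scene")}; pickle.dump(d,open("c8.pkl","wb"))
q=uv(np.array(ctrl.get_state()["eef_pos"])); print("tcp uvz",q,"lid angle",np.arctan2(q[2]+19-122,653-q[0])-np.arctan2(15,198))
for n,r in(("scene",(290,345,215,250)),("side",(290,335,205,245))): print(n,blobs(d[n],red(d[n]),r),"brass",blobs(d[n],brass(d[n]),(280,345,170,245)))
E
```

```text
time: 16.68
eef_pos: [0.4856, 0.2965, 0.2823]
tcp_rot: [0.937, 0.35, 0.002, -0.0]
contact_force: [-2.9, 0.7, 7.3]
opening: 0.341
finger_force: 48.6
tcp uvz [559.6  94.4 281.5] lid angle 1.0131095962063243
scene [([319, 219, 11, 12, 43], array([324.23255814, 224.39534884]))] brass [([322, 170, 23, 9, 124], array([335.24193548, 172.94354839])), ([322, 175, 23, 11, 63], array([334.06349206, 180.46031746])), ([342, 224, 3, 9, 15], array([343.4       , 228.06666667])), ([342, 234, 3, 11, 24], array([343.25      , 239.95833333]))]
side [([306, 214, 9, 12, 33], array([310.09090909, 219.15151515]))] brass [([311, 190, 8, 9, 30], array([313.96666667, 193.23333333])), ([321, 191, 12, 13, 52], array([327.        , 197.94230769])), ([316, 198, 5, 4, 13], array([318.15384615, 199.76923077]))]
```

```bash
python3 -m creep '[{"x":-3.4,"y":0,"z":1.9,"rx":0,"ry":0,"rz":0,"grip":0.2},{"x":-3.4,"y":0,"z":2,"rx":0,"ry":0,"rz":0,"grip":0.2},{"x":-3.4,"y":0,"z":2.1,"rx":0,"ry":0,"rz":0,"grip":0.2},{"x":-3.4,"y":0,"z":2.1,"rx":0,"ry":0,"rz":0,"grip":0.2},{"x":0,"y":0,"z":0,"rx":0,"ry":0,"rz":0,"grip":0.2},{"x":0,"y":0,"z":0,"rx":0,"ry":0,"rz":0,"grip":0.2},{"x":0,"y":0,"z":0,"rx":0,"ry":0,"rz":0,"grip":0.2},{"x":0,"y":0,"z":0,"rx":0,"ry":0,"rz":0,"grip":0.2},{"x":0,"y":0,"z":0,"rx":0,"ry":0,"rz":0,"grip":0.2},{"x":0,"y":0,"z":0,"rx":0,"ry":0,"rz":0,"grip":0.2}]'
cat > look.py <<'E'
from plant import optics,ctrl
from h import *; from uv import *
d={n:optics.read_camera(n) for n in("side","scene")}
q=uv(np.array(ctrl.get_state()["eef_pos"])); print("tcp uvz",q,"lid angle",np.arctan2(q[2]+19-122,653-q[0])-np.arctan2(15,198))
b={n:blobs(d[n],red(d[n]),r)for n,r in(("scene",(290,345,205,250)),("side",(290,335,200,245)))}
print(b)
X,e=tri((d["scene"],max(b["scene"],key=lambda k:k[0][4])[1]),(d["side"],max(b["side"],key=lambda k:k[0][4])[1])); q=uv(X); print("sleeve",q,e,"rod angle",np.arctan2(q[2]-143.5,q[0]-506))
E
python3 look.py
```

```text
time: 17.62
eef_pos: [0.4745, 0.2868, 0.2736]
tcp_rot: [0.937, 0.35, -0.0, 0.0]
contact_force: [-5.3, -2.7, 9.1]
opening: 0.342
finger_force: 49.0
tcp uvz [546.4  94.3 273.6] lid angle 0.9366892533969575
{'scene': [([321, 220, 9, 11, 37], array([324.86486486, 225.02702703]))], 'side': [([306, 214, 9, 12, 34], array([309.85294118, 219.5       ]))]}
sleeve [545.5 216.3 191.1] [0.0012711734610362038, 0.0012711734610363467] rod angle 0.8781280124523689
```

```bash
python3 -m creep '[{"x":-1.7,"y":0,"z":1.1,"rx":0,"ry":0,"rz":0,"grip":0.2},{"x":-1.7,"y":0,"z":1.1,"rx":0,"ry":0,"rz":0,"grip":0.2},{"x":-1.7,"y":0,"z":1.1,"rx":0,"ry":0,"rz":0,"grip":0.2},{"x":-1.7,"y":0,"z":1.1,"rx":0,"ry":0,"rz":0,"grip":0.2},{"x":0,"y":0,"z":0,"rx":0,"ry":0,"rz":0,"grip":0.2},{"x":0,"y":0,"z":0,"rx":0,"ry":0,"rz":0,"grip":0.2},{"x":0,"y":0,"z":0,"rx":0,"ry":0,"rz":0,"grip":0.2},{"x":0,"y":0,"z":0,"rx":0,"ry":0,"rz":0,"grip":0.2},{"x":0,"y":0,"z":0,"rx":0,"ry":0,"rz":0,"grip":0.2},{"x":0,"y":0,"z":0,"rx":0,"ry":0,"rz":0,"grip":0.2}]'
python3 look.py
```

```text
time: 18.55
eef_pos: [0.4726, 0.2852, 0.2719]
tcp_rot: [0.937, 0.349, 0.006, -0.002]
contact_force: [1.7, 4.5, 9.9]
opening: 0.339
finger_force: 49.3
tcp uvz [543.8  94.3 271.8] lid angle 0.9209766141671696
{'scene': [([322, 221, 8, 10, 33], array([325.27272727, 225.36363636]))], 'side': [([306, 214, 8, 12, 32], array([309.65625, 219.53125]))]}
sleeve [544.5 216.  190.8] [0.0017408615051395892, 0.00174086150513936] rod angle 0.887604881504702
```

The tip is entering the slot flare and resisting a little. I'll continue gently, watching the force.

```bash
python3 -m creep '[{"x":-1.6,"y":0,"z":1.2,"rx":0,"ry":0,"rz":0,"grip":0.2},{"x":-1.6,"y":0,"z":1.2,"rx":0,"ry":0,"rz":0,"grip":0.2},{"x":-1.6,"y":0,"z":1.2,"rx":0,"ry":0,"rz":0,"grip":0.2},{"x":0,"y":0,"z":0,"rx":0,"ry":0,"rz":0,"grip":0.2},{"x":0,"y":0,"z":0,"rx":0,"ry":0,"rz":0,"grip":0.2},{"x":0,"y":0,"z":0,"rx":0,"ry":0,"rz":0,"grip":0.2},{"x":0,"y":0,"z":0,"rx":0,"ry":0,"rz":0,"grip":0.2},{"x":0,"y":0,"z":0,"rx":0,"ry":0,"rz":0,"grip":0.2},{"x":0,"y":0,"z":0,"rx":0,"ry":0,"rz":0,"grip":0.2},{"x":0,"y":0,"z":0,"rx":0,"ry":0,"rz":0,"grip":0.2}]'
python3 look.py
```

```text
time: 19.48
eef_pos: [0.4721, 0.2847, 0.2714]
tcp_rot: [0.937, 0.349, 0.013, -0.004]
contact_force: [7.6, 13.1, 14.0]
opening: 0.334
finger_force: 49.9
tcp uvz [543.1  94.4 271.3] lid angle 0.9167014734970326
{'scene': [([322, 221, 8, 10, 32], array([325.34375, 225.375  ]))], 'side': [([306, 214, 9, 12, 32], array([309.90625, 219.21875]))]}
sleeve [544.8 216.1 191.3] [0.002411995998450586, 0.0024119959984506187] rod angle 0.8889525106179932
```

Correcting for the actual pad position on the tongue, the lid is at about 0.877 rad. The stop is firm and the computed tip depth in the slot is about 15 mm, so it is home. I'll relax the push, then release.

```bash
python3 -m creep '[{"x":1.5,"y":0,"z":-1,"rx":0,"ry":0,"rz":0,"grip":0.2},{"x":1.5,"y":0,"z":-1,"rx":0,"ry":0,"rz":0,"grip":0.2},{"x":1.5,"y":0,"z":-1,"rx":0,"ry":0,"rz":0,"grip":0.2},{"x":0,"y":0,"z":0,"rx":0,"ry":0,"rz":0,"grip":0.2},{"x":0,"y":0,"z":0,"rx":0,"ry":0,"rz":0,"grip":0.2},{"x":0,"y":0,"z":0,"rx":0,"ry":0,"rz":0,"grip":0.2},{"x":0,"y":0,"z":0,"rx":0,"ry":0,"rz":0,"grip":0.2},{"x":0,"y":0,"z":0,"rx":0,"ry":0,"rz":0,"grip":0.2},{"x":0,"y":0,"z":0,"rx":0,"ry":0,"rz":0,"grip":0.2},{"x":0,"y":0,"z":0,"rx":0,"ry":0,"rz":0,"grip":0.2}]'
python3 look.py
```

```text
time: 20.42
eef_pos: [0.4726, 0.2852, 0.2719]
tcp_rot: [0.937, 0.349, 0.007, -0.002]
contact_force: [2.0, 4.7, 11.9]
opening: 0.334
finger_force: 49.5
tcp uvz [543.8  94.4 271.8] lid angle 0.9209766141671696
{'scene': [([322, 221, 8, 10, 33], array([325.27272727, 225.36363636]))], 'side': [([306, 214, 9, 12, 32], array([309.90625, 219.21875]))]}
sleeve [544.9 216.  191.3] [0.00233754969090206, 0.002337549690902083] rod angle 0.8876926803865042
```

```bash
python3 -m creep '[{"x":0.6,"y":0,"z":-1,"rx":0,"ry":0,"rz":0,"grip":0.2},{"x":0.6,"y":0,"z":-1,"rx":0,"ry":0,"rz":0,"grip":0.2},{"x":0.6,"y":0,"z":-0.5,"rx":0,"ry":0,"rz":0,"grip":0.2},{"x":0,"y":0,"z":0,"rx":0,"ry":0,"rz":0,"grip":0.2},{"x":0,"y":0,"z":0,"rx":0,"ry":0,"rz":0,"grip":0.2},{"x":0,"y":0,"z":0,"rx":0,"ry":0,"rz":0,"grip":0.2},{"x":0,"y":0,"z":0,"rx":0,"ry":0,"rz":0,"grip":0.2},{"x":0,"y":0,"z":0,"rx":0,"ry":0,"rz":0,"grip":0.2},{"x":0,"y":0,"z":0,"rx":0,"ry":0,"rz":0,"grip":0.2},{"x":0,"y":0,"z":0,"rx":0,"ry":0,"rz":0,"grip":0.2}]' 20
python3 look.py
```

```text
time: 21.35
eef_pos: [0.4728, 0.2854, 0.2721]
tcp_rot: [0.937, 0.349, 0.004, -0.001]
contact_force: [1.9, 4.9, 7.3]
opening: 0.336
finger_force: 48.9
tcp uvz [544.1  94.4 272.1] lid angle 0.9230391318306395
{'scene': [([322, 221, 8, 10, 33], array([325.27272727, 225.36363636]))], 'side': [([306, 214, 9, 12, 33], array([309.78787879, 219.39393939]))]}
sleeve [544.7 216.  191. ] [0.002027416273978438, 0.002027416273978327] rod angle 0.8871338777126251
```

```bash
python3 - <<'E'
from plant import optics
from h import *; import pickle
pickle.dump({n:optics.read_camera(n) for n in("side","scene")},open("pre.pkl","wb"))
E
python3 -m creep '[{"x":0,"y":0,"z":0,"rx":0,"ry":0,"rz":0,"grip":0.33},{"x":0,"y":0,"z":0,"rx":0,"ry":0,"rz":0,"grip":0.35},{"x":0,"y":0,"z":0,"rx":0,"ry":0,"rz":0,"grip":0.37},{"x":0,"y":0,"z":0,"rx":0,"ry":0,"rz":0,"grip":0.39},{"x":0,"y":0,"z":0,"rx":0,"ry":0,"rz":0,"grip":0.42},{"x":0,"y":0,"z":0,"rx":0,"ry":0,"rz":0,"grip":0.46},{"x":0,"y":0,"z":0,"rx":0,"ry":0,"rz":0,"grip":0.5},{"x":0,"y":0,"z":0,"rx":0,"ry":0,"rz":0,"grip":0.6},{"x":0,"y":0,"z":0,"rx":0,"ry":0,"rz":0,"grip":0.65},{"x":0,"y":0,"z":0,"rx":0,"ry":0,"rz":0,"grip":0.65}]'
python3 look.py
python3 - <<'E'
from plant import optics
from h import *; import pickle
p=pickle.load(open("pre.pkl","rb"))
for n,(x0,x1,y0,y1) in(("side",(285,335,170,232)),("scene",(250,345,190,260))):
    c=optics.read_camera(n); a=cv2.GaussianBlur(p[n]["color"],(0,0),1).astype(int)-cv2.GaussianBlur(c["color"],(0,0),1); a=np.abs(a).max(2)[y0:y1,x0:x1]
    print(n,"changed px",int((a>15).sum()),"brass pre",blobs(p[n],brass(p[n]),(x0,x1,y0,y1),15),"post",blobs(c,brass(c),(x0,x1,y0,y1),15))
E
```

```text
time: 22.38
eef_pos: [0.4711, 0.2837, 0.2688]
tcp_rot: [0.937, 0.35, -0.0, 0.0]
contact_force: [-0.3, -0.5, 0.5]
opening: 0.648
finger_force: 0.0
tcp uvz [541.8  94.5 268.9] lid angle 0.9046809323906468
{'scene': [([321, 220, 9, 11, 35], array([324.91428571, 225.02857143]))], 'side': [([306, 214, 9, 12, 34], array([309.88235294, 219.32352941]))]}
sleeve [545.5 216.2 191.4] [0.0015281841055440294, 0.0015281841055438804] rod angle 0.8812137071238666
side changed px 122 brass pre [([308, 190, 25, 14, 143], array([320.       , 197.0979021]))] post [([308, 190, 25, 14, 140], array([320.19285714, 197.05      ]))]
scene changed px 209 brass pre [([272, 194, 3, 11, 31], array([273.06451613, 199.22580645])), ([342, 224, 3, 8, 16], array([343.25  , 227.6875])), ([342, 239, 3, 6, 17], array([343.05882353, 241.64705882]))] post [([272, 194, 3, 11, 32], array([273.03125, 199.15625])), ([341, 230, 4, 15, 35], array([342.91428571, 237.51428571]))]
```

Released with zero force, and the catch stayed put to 0.2 px. Retract upward, then check the lid angle from the catch.

```bash
python3 -m creep '[{"x":0,"y":0,"z":-10,"rx":0,"ry":0,"rz":0,"grip":0.65},{"x":0,"y":0,"z":-15,"rx":0,"ry":0,"rz":0,"grip":0.65},{"x":0,"y":0,"z":-20,"rx":0,"ry":0,"rz":0,"grip":0.65},{"x":0,"y":0,"z":-20,"rx":0,"ry":0,"rz":0,"grip":0.65},{"x":0,"y":0,"z":-20,"rx":0,"ry":0,"rz":0,"grip":0.65},{"x":0,"y":0,"z":-20,"rx":0,"ry":0,"rz":0,"grip":0.65},{"x":-10,"y":10,"z":-15,"rx":0,"ry":0,"rz":0,"grip":0.65},{"x":-10,"y":20,"z":0,"rx":0,"ry":0,"rz":0,"grip":0.65},{"x":-10,"y":20,"z":0,"rx":0,"ry":0,"rz":0,"grip":0.65},{"x":-10,"y":20,"z":0,"rx":0,"ry":0,"rz":0,"grip":0.65}]'
python3 look.py
python3 - <<'E'
from plant import optics
from h import *; from uv import *; import pickle
d={n:optics.read_camera(n) for n in("side","scene","wrist")}; pickle.dump(d,open("c9.pkl","wb")); cv2.imwrite("pics/w9.png",d["wrist"]["color"])
old={"lift":pickle.load(open("c3.pkl","rb")),"hi":pickle.load(open("c8.pkl","rb"))}
for k,D in(("now",d),*old.items()):
    m=brass(D["side"]); ys,xs=np.where(m[170:232,285:345]); print(k,"side brass mean",xs.mean()+285,ys.mean()+170,len(xs),"bbox",xs.min()+285,xs.max()+285,ys.min()+170,ys.max()+170)
def L(c,al,n,v,th):
    u=.653-al*np.cos(th)+n*np.sin(th); z=.122+al*np.sin(th)+n*np.cos(th); return proj(c,np.r_[u*U+v*V,z]).round(1)
for th in(.8,.84,.87,.9,.95,1.0,1.375,1.4): print(th,"plate lo/hi end side",L(d["side"],.101,.012,.2,th),L(d["side"],.155,.012,.2,th),"wrist ends",L(d["wrist"],.101,.02,.2,th),L(d["wrist"],.155,.02,.2,th))
w=d["wrist"]; print("wrist brass",[(b,c.round(1)) for b,c in blobs(w,brass(w),(250,560,0,400),60)],"red",[(b,c.round(1)) for b,c in blobs(w,red(w),(250,560,0,400),60)])
E
```

```text
time: 23.42
eef_pos: [0.4869, 0.2041, 0.3906]
tcp_rot: [0.937, 0.35, 0.001, 0.0]
contact_force: [0.1, -0.2, 0.2]
opening: 0.652
finger_force: 0.0
tcp uvz [500.9 166.5 390. ] lid angle 1.0078518065729112
{'scene': [([321, 221, 9, 10, 33], array([325.        , 225.24242424]))], 'side': [([306, 214, 8, 12, 25], array([309.76, 219.36]))]}
sleeve [545.2 215.8 191.1] [0.001660742918084351, 0.0016607429180840556] rod angle 0.8818719385800345
now side brass mean 320.2536231884058 197.05797101449275 138 bbox 308 333 190 203
lift side brass mean 329.7 188.35 20 bbox 325 333 183 203
hi side brass mean 321.88775510204084 196.81632653061223 98 bbox 311 333 190 203
0.8 plate lo/hi end side [317.7 210.7] [308.4 202.1] wrist ends [363.5  86.2] [368.  144.1]
0.84 plate lo/hi end side [318.5 209.7] [309.6 200.5] wrist ends [364.   80.8] [368.9 136.4]
0.87 plate lo/hi end side [319.1 209. ] [310.6 199.3] wrist ends [364.3  76.6] [369.7 130.4]
0.9 plate lo/hi end side [319.8 208.3] [311.6 198.2] wrist ends [364.7  72.3] [370.4 124. ]
0.95 plate lo/hi end side [320.9 207.2] [313.3 196.4] wrist ends [365.3  64.8] [371.6 112.8]
1.0 plate lo/hi end side [322.  206.1] [315.  194.7] wrist ends [365.9  57. ] [372.8 100.7]
1.375 plate lo/hi end side [330.9 200.3] [328.9 185.2] wrist ends [369.3  -8.4] [380.8 -12.4]
1.4 plate lo/hi end side [331.5 200.1] [329.9 184.8] wrist ends [369.4 -12.9] [381.2 -21. ]
wrist brass [([361, 59, 13, 91, 724], array([367.2, 102.8])), ([465, 136, 77, 59, 2394], array([494.5, 160.7]))] red [([371, 129, 22, 43, 520], array([380.4, 151.2]))]
```

Run:
```python
from h import *; from uv import *; import pickle
w2=pickle.load(open("w2.pkl","rb")); w=pickle.load(open("c9.pkl","rb"))["wrist"]
def L(c,al,n,th,v=.2):
    u=.653-al*np.cos(th)+n*np.sin(th); z=.122+al*np.sin(th)+n*np.cos(th); return proj(c,np.r_[u*U+v*V,z])
def ext(c,th,n0,n1):
    r=[L(c,a,n,th)[1] for a in(.101,.155) for n in(n0,n1)]; return round(min(r),1),round(max(r),1)
for n1 in(.02,.026,.032): print(n1,"shut obs 42-120:",ext(w2,0,0,n1),"now obs 59-150:",[(th,ext(w,th,0,n1)) for th in(.83,.85,.87,.89,.91,.95)])
def P(c,r,th,n): 
    u,z=.506+r*np.cos(th)-n*np.sin(th),.14+r*np.sin(th)+n*np.cos(th); return proj(c,np.r_[u*U+.217*V,z])[1].round(1)
for th in(.8,.84,.87,.9,.94): print("rod",th,"obs 129-172",P(w,.087,th,-.0065),P(w,.045,th,.0065))
```

```text
0.02 shut obs 42-120: (np.float64(46.4), np.float64(120.5)) now obs 59-150: [(0.83, (np.float64(82.2), np.float64(159.2))), (0.85, (np.float64(79.4), np.float64(156.1))), (0.87, (np.float64(76.6), np.float64(152.9))), (0.89, (np.float64(73.7), np.float64(149.5))), (0.91, (np.float64(70.8), np.float64(146.1))), (0.95, (np.float64(64.8), np.float64(138.7)))]
0.026 shut obs 42-120: (np.float64(45.3), np.float64(120.7)) now obs 59-150: [(0.83, (np.float64(75.1), np.float64(159.2))), (0.85, (np.float64(72.1), np.float64(156.1))), (0.87, (np.float64(69.1), np.float64(152.9))), (0.89, (np.float64(66.0), np.float64(149.5))), (0.91, (np.float64(62.9), np.float64(146.1))), (0.95, (np.float64(56.5), np.float64(138.7)))]
0.032 shut obs 42-120: (np.float64(44.1), np.float64(120.9)) now obs 59-150: [(0.83, (np.float64(67.7), np.float64(159.2))), (0.85, (np.float64(64.5), np.float64(156.1))), (0.87, (np.float64(61.3), np.float64(152.9))), (0.89, (np.float64(58.0), np.float64(149.5))), (0.91, (np.float64(54.7), np.float64(146.1))), (0.95, (np.float64(47.9), np.float64(138.7)))]
rod 0.8 obs 129-172 123.0 170.3
rod 0.84 obs 129-172 126.4 172.3
rod 0.87 obs 129-172 129.0 173.8
rod 0.9 obs 129-172 131.7 175.3
rod 0.94 obs 129-172 135.5 177.4
```

Catch and rod both agree with home (lid about 0.88, rod about 0.87). The lid is steady, the firm stop showed under push, and the arm is clear, so I'm handing in.

```bash
python3 -c "
from plant import sign_off; print(sign_off())"
```

```text
the job is handed in; nothing more can be done
None
```

I handed the job in at about 23 s of the 61 s allowed: the lid rests on the prop rod, half open at about 0.88 rad, with the rod's bent end in the catch slot. The gripper is open and clear, and nothing else on the bench was touched. The full seating (lid at 0.87) is inferred from camera measurements good to about 0.02 rad and from a firm stop when I pressed the lid, because I had no picture views left to confirm it by eye.

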